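# Set the griddle's heat lever to the third click and switch it on

### The arm

A 6-joint arm with a two-finger parallel gripper is mounted at the origin on the work surface. World frame = base frame: x ahead of the robot, y to its left, z up, the work surface at z = 0. Lengths are in m, angles in rad, forces in N, time in s.
With the tool pointing down it reaches from about 0.35 to 0.975 m from the base axis. Payload 4.9 kg.
Tool frame: the origin (TCP) lies at the very end of the fingers, on their centre line; the grasp point (between the pads) lies ctrl.grip_point_offset behind it (ctrl.grip_point_offset is the distance from the TCP to the grasp point, in m); z points along the fingers, y is the direction in which the jaws open and shut (so a half turn about z gives the same grasp; the last joint's range is limited). The gripper opens to 85 mm and grips with 20 to 120 N. Pads are 22 mm wide; open, the fingers measure 114 mm over their backs; the gripper's body (76 mm by 85 mm) begins 54 mm behind the grasp point. The pads swing forward as they close: fully open they stand 13 mm farther back than shut.
Start: joints at [1.051, 0.053, 1.613, -0, 1.476, -0.119], TCP at [0.244, 0.575, 0.231] pointing down, gripper open.
Joint ranges: [-3.01, 3.01], [-1.01, 2.22], [0.06, 2.58], [-1.02, 4.17], [0.09, 2.62], [-3.14, 3.14]. Speed limits (rad/s): [2.57, 2.57, 3.14, 3.14, 3.14, 3.14].

### API

Orientations are given as a rotation vector (axis times angle).
In Python, from station import ctrl gives the robot as it stands. The module is installed in compiled form; this text tells all that it offers.
- The arm moves only by the shell command python3 -m creep 'ROWS' [FORCE]. ROWS is JSON, a list of rows, each a list of 5 numbers: the closure in counts, from 0 (fully open) to 255 (shut), then the shift along the tool's x, y, z in mm, then the turn about the tool's z in rad. A call has 1 to 12 rows; each row is the pose to reach, as a shift and turn from the pose commanded when the call began, along the tool's axes at that moment; what a row does not reach only later rows make up. A row lasts 1/12 s, in which the tool goes at most 41.7 mm and 7.16 degrees, less where a joint would pass 70% of its speed; a pose out of reach is approached as far as the arm can. A call with a gripper value outside its range is refused whole. The fingers move at their own pace and stop on an object; FORCE is the grip in N (left out, the last holds). Time passes only in rows, so rows that repeat a pose let the fingers close. It gives the time, the measured TCP pose, the force and the opening at its end, in the units of the state.
- ctrl.get_obs(): the state, without advancing time (a new reading comes with each control period).
- ctrl.get_image(name): name is "side" or "top"; returns the picture (480x640x3 uint8, red, green, blue); there is no depth.
- ctrl.calibration(name): a dict with "fx", "fy", "cx", "cy" (pixels), "R" (3x3) and "t" (3): a world point X has camera coordinates R X + t. Camera axes: x right, y down, z forward; pixel columns grow to the right and rows downward; lengths in m; the calibration is good to about 2 mm. A picture is of the moment at which its call begins. calibration takes no time and is no camera call.
- ctrl.finish_job(): hands the job in, once; it reports no verdict.
Trained networks look in the newest picture that a camera, given by its name, has taken for a name from the list of things; names that differ only in an ending like _2 or _b are one class to them, and where a whole thing is asked for, a point or a joint stands for the part that bears it (a point fixed in the world has none). Each returns a list of dicts, best first, with "conf" (0 to 1); they miss things now and then, are a little off and sometimes report something else, mostly with a low value. They report only what shows in the picture. A call takes as long as a camera call.
- ctrl.boxes_of(camera, label): "rect" ([left, top, width, height] in pixels, round what is visible of it).
- ctrl.outline_of(camera, label): "mask" (480x640 bool, what is visible of it) and "rect" ([left, top, width, height] in pixels, round what is visible of it).
The state is a dict: "t": time; "q": joint angles; "dq": joint speeds; "effort": joint torques, N m; "tool_pos": TCP position; "tool_rot": TCP orientation; "contact_force": force on the tool from outside, world axes, zero at the start; "wrist_torque": the same for the moment, N m; "opening": finger opening in m.
Only numpy, scipy, OpenCV 4.12 (cv2) and the standard library are available. Lean on these libraries where they do the work, as an engineer would, in place of code of your own. Each camera call takes 0.05 s, during which the arm holds its last target. There are 200 camera calls.

### The job

Start the flatbread griddle heating: push its heat lever along its slot to the third click counted from the off stop, without ever running it past the third click, and press its power rocker fully over to on. The lever may have been left at off or at the first or second click. Leave the lid shut, and the oil bottle, the bowl and the turner where they are.

Things in the scene. Friction and masses are not known exactly. Their poses are not given: they have to be found in the camera images.
- griddle: Flatbread griddle, heavy, fixed: round black pan 300 mm across with aluminium lid; on its near side a black control console with a flat steel top plate 55.5 mm above the worktop. Origin on the worktop under the middle of the lever's slot. x points from console to pan (pan centre at x 215 mm, near rim at 65), y to the left seen from the robot, z up. Yaw within 0.35 rad of the robot's axes.
- slot_off (a point): Point on the steel plate where the lever's centre stands at off: griddle's x 0, y +30 mm, 55.5 mm up. The slot is the left-right (y) one: off is its left end, the thin end of the heat wedge printed on its near side; six dark ticks 12 mm apart on its far side mark off and five clicks. Console spans the griddle's x -38 to 82, y -125 to 95 mm; the plate left of off is flat and bare for 50 mm.
- heat_lever (a joint): Travel of the heat lever from the off stop, m, growing to the right (griddle's -y). Spring notches at 0 (off), 0.012, 0.024, 0.036 (third click), 0.048, 0.060 (end stop). Leaving a notch takes 6 to 7 N along the slot; the force falls towards the crest half way to the next notch, past which it snaps into that notch by itself. Starts at or near off, the first or the second click.
- heat_lever_top (a point): Top centre of the lever's tab, 76 mm above the worktop, at the griddle's x 0, y 30 mm minus the travel. The tab is an upright black plastic block, 12 mm along the slot, 26 mm across it, its underside 2 mm and its top 20.5 mm above the steel plate, a thin pale line across its top. Its flat left and right faces are the ones to push.
- power_rocker (a joint): Angle of the power rocker, rad: 0 is off, as it starts (near half proud), 0.4 is fully on (near half pressed down to its stop). It stays where it is left. Pressing the near half takes 2 to 5 N downwards.
- power_rocker_press (a point): Point to press: on top of the rocker's near half, three quarters of the way out, 69 mm above the worktop when off, 64 when on. The black rocker is right of the slot, its pivot at the griddle's x -2, y -83, z 62 mm, parallel to the slot; 24 mm wide (y), 36 mm long (x): a shallow V, one half reaching 18 mm from the pivot to the robot, the other 18 mm away. Pressing only the near half switches it on.
- lid_handle (a point): Middle of the lid's black bar handle (bar 110 mm long, 12 mm thick, across the griddle's x = 100 mm), 110 mm above the worktop with the lid shut, as it starts; bar's top at 116 mm. The lid is hinged at the far side and only its own weight keeps it down; its own top is at most 96 mm up. Not to be lifted.
- oil_bottle: Bystander: green glass oil bottle, white cap, 58 mm across, 150 mm tall, standing left or right of the console, about 200 to 240 mm from the slot's middle. Origin at the centre of its underside.
- dip_bowl: Bystander: empty white ceramic bowl, 100 mm across, 45 mm tall, on the other side of the console from the bottle, about 200 to 240 mm from the slot's middle. Origin at the centre of its underside.
- turner: Bystander: turner with a wooden handle lying on the worktop left of the griddle and beyond the bottle or bowl there, 280 mm long, roughly along the griddle's x. Origin near its middle, on the worktop.

How it is judged:
By the outcome, as a careful person would: the job done as asked, in the order asked, and still so for the second after the job is handed in, with the robot touching nothing.
It also fails if it takes over 61 s, if anything falls off the work surface, if the arm or the gripper's body presses on something with over 40 N, if the wrist force passes 120 N, or if a joint passes its speed limit or range.

## Working session

There is one attempt and no reset: what is moved stays moved. The work goes in short steps, Python scripts to look and compute and a shell command to move; the robot and the scene stay as the last step left them, time stands still between calls to the robot, and variables do not carry over. Pictures are saved under pics/ and viewed, about 8 in all and at most 12, crops included, and the job is handed in when it is done.

```bash
mkdir -p pics
python3 - <<'E'
from station import ctrl
import cv2,numpy as np
o=ctrl.get_obs();print({k:np.round(v,3).tolist() for k,v in o.items()},ctrl.grip_point_offset)
for c in("top","side"):
    im=ctrl.get_image(c);cv2.imwrite(f"pics/{c}0.png",im[:,:,::-1])
    k=ctrl.calibration(c);print(c,k)
    for l in("griddle","heat_lever","power_rocker","lid_handle","oil_bottle","dip_bowl","turner"):
        print(l,[(np.round(d["rect"]).tolist(),round(d["conf"],2)) for d in ctrl.boxes_of(c,l)][:2])
E
```

```text
{'t': 0.0, 'q': [1.051, 0.053, 1.614, 0.0, 1.476, -0.119], 'dq': [0.001, 0.0, 0.001, -0.001, -0.002, -0.002], 'effort': [0.0, -39.369, -37.018, -0.0, 0.007, -0.0], 'tool_pos': [0.244, 0.575, 0.23], 'tool_rot': [-0.625, -3.078, 0.003], 'contact_force': [0.451, -0.266, -0.052], 'wrist_torque': [0.033, 0.001, 0.033], 'opening': 0.085} 0.0187
top {'fx': 519.0295997996888, 'fy': 519.0295997996888, 'cx': 315.78440912122187, 'cy': 244.6191814332503, 'R': array([[ 0.00747729, -0.99992606, -0.00958966],
       [-0.99457489, -0.00644157, -0.1038234 ],
       [ 0.10375395,  0.01031395, -0.99454952]]), 't': array([0.1191977 , 0.57263278, 1.09325253])}
griddle [([283.0, 103.0, 158.0, 200.0], 0.9)]
heat_lever [([376.0, 270.0, 9.0, 15.0], 0.45)]
power_rocker [([415.0, 260.0, 13.0, 17.0], 0.6)]
lid_handle [([281.0, 104.0, 146.0, 141.0], 0.68)]
oil_bottle [([470.0, 239.0, 41.0, 30.0], 0.58)]
dip_bowl [([374.0, 270.0, 10.0, 13.0], 0.71), ([264.0, 296.0, 47.0, 46.0], 0.7)]
turner [([205.0, 246.0, 30.0, 131.0], 0.67), ([376.0, 269.0, 8.0, 14.0], 0.63)]
side {'fx': 624.4349461001156, 'fy': 624.4349461001156, 'cx': 319.7441901935911, 'cy': 228.10462053035593, 'R': array([[ 0.95823804, -0.28589602,  0.00658178],
       [-0.18664785, -0.64269377, -0.74303923],
       [ 0.21666203,  0.71077998, -0.6692155 ]]), 't': array([-0.52280646,  0.2576205 ,  0.99019464])}
griddle [([254.0, 201.0, 230.0, 180.0], 0.81)]
heat_lever [([290.0, 293.0, 18.0, 13.0], 0.57)]
power_rocker [([320.0, 198.0, 169.0, 125.0], 0.69), ([310.0, 327.0, 30.0, 18.0], 0.58)]
lid_handle [([320.0, 200.0, 166.0, 120.0], 0.84)]
oil_bottle []
dip_bowl [([200.0, 226.0, 57.0, 40.0], 0.56)]
turner [([154.0, 190.0, 130.0, 36.0], 0.62)]
```

View pics/top0.png

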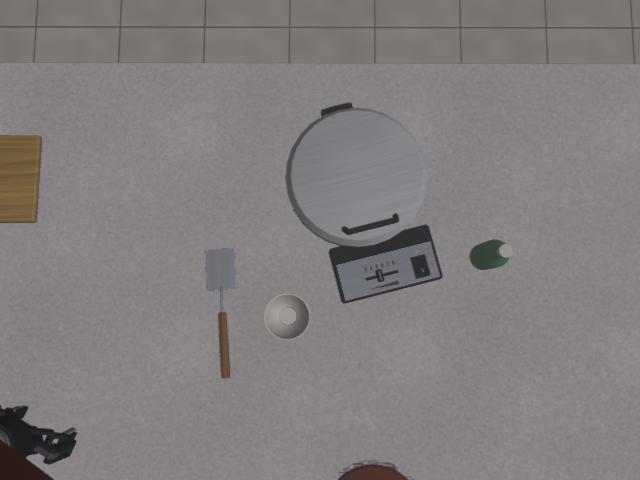

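View pics/side0.png

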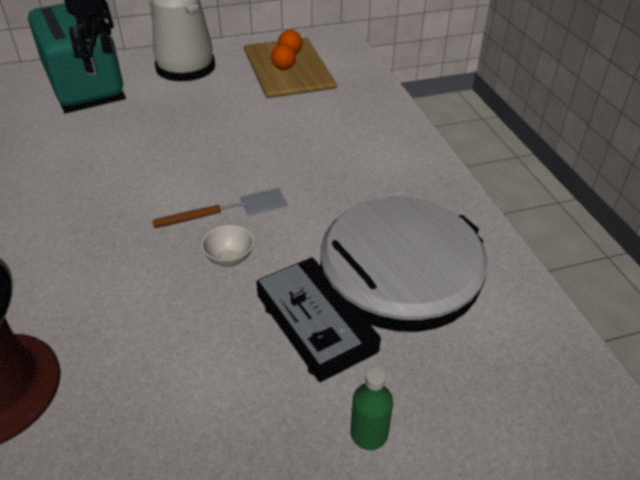

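The top view shows the console at about (385,265), with the lever near (379,275), the rocker near (420,265), the bowl left at (287,316), the bottle right at (490,254) and the turner at (222,310). I'll zoom in on the console in both views.

Run:
```python
import cv2,numpy as np
a=cv2.imread("pics/top0.png")[222:307,325:450];b=cv2.imread("pics/side0.png")[255:385,250:385]
a=cv2.resize(a,None,fx=6.4,fy=6.4,interpolation=cv2.INTER_CUBIC)
cv2.imwrite("pics/topc.png",a)
b=cv2.resize(b,None,fx=4.5,fy=4.5,interpolation=cv2.INTER_CUBIC)
cv2.imwrite("pics/sidec.png",b)
```

```text
(no output)
```

View pics/topc.png

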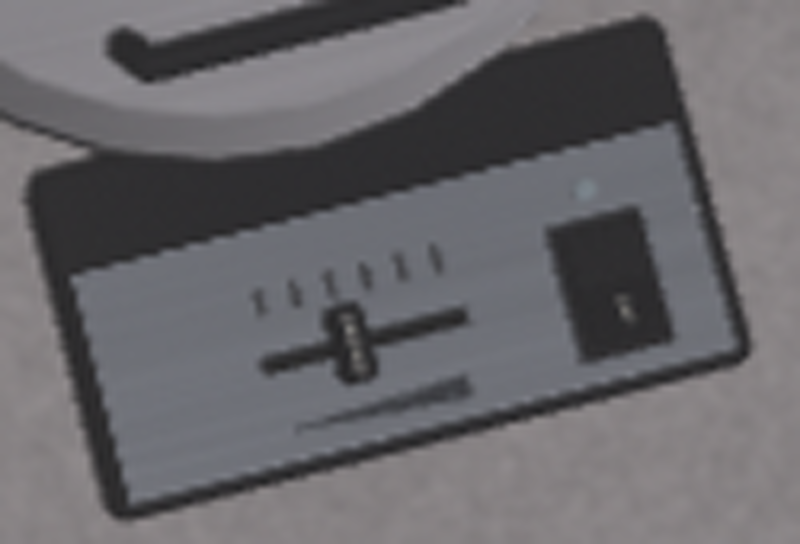

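View pics/sidec.png

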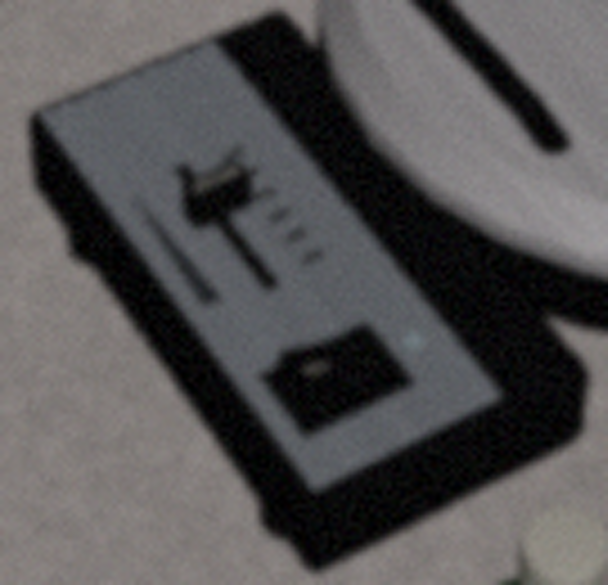

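The crops show six ticks from (260,303) to (436,259), the slot ends at (262,366) and (468,316), the tab's line near (354,343), and the rocker from (548,228) to (672,340). I'll back-project these onto the known heights.

```bash
cat > h.py <<'E'
from station import ctrl
import numpy as np
def ray(c,px,z):
    k=ctrl.calibration(c);R=np.array(k["R"]);t=np.array(k["t"])
    d=R.T@np.array([(px[0]-k["cx"])/k["fx"],(px[1]-k["cy"])/k["fy"],1]);o=-R.T@t
    return o+d*(z-o[2])/d[2]
T=lambda p:((p[0]+.5)/6.4-.5+325,(p[1]+.5)/6.4-.5+222)
S=lambda p:((p[0]+.5)/4.5-.5+250,(p[1]+.5)/4.5-.5+255)
E
python3 - <<'E'
from h import *
P={"top":(T,dict(t0=(260,303),t5=(436,259),sl=(262,366),sr=(468,316),cornNL=(125,505),cornNR=(738,343),cornFL=(32,178)),(354,343),
  [(548,228),(640,207),(672,340),(584,362)]),
 "side":(S,dict(t0=(238,152),t5=(313,257),sl=(180,170),sr=(270,287),cornNL=(36,118)),(217,180),[(263,376),(370,324),(412,382),(306,436)])}
for c,(f,d,tab,rk) in P.items():
    W={k:ray(c,f(p),.0555) for k,p in d.items()}
    for k,w in W.items():print(c,k,w.round(4))
    v=W["sl"]-W["sr"];u=W["t0"]-W["t5"]
    yaw=np.arctan2(-v[0],v[1]);print("yaw slot",yaw,"ticks",np.arctan2(-u[0],u[1]),np.linalg.norm(v),np.linalg.norm(u))
    o=(W["sl"]+W["sr"])/2;ex=np.array([np.cos(yaw),np.sin(yaw)]);ey=np.array([-ex[1],ex[0]])
    g=lambda w:np.round([(w-o)[:2]@ex,(w-o)[:2]@ey],4)
    print("origin",o.round(4));
    for k in W:print(k,g(W[k]))
    print("tab",ray(c,f(tab),.076).round(4),g(ray(c,f(tab),.076)));print("rocker",[g(ray(c,f(p),.06)).tolist() for p in rk])
E
```

```text
top t0 [0.5184 0.0186 0.0555]
top t5 [ 0.5333 -0.0393  0.0555]
top sl [0.4978 0.018  0.0555]
top sr [ 0.5146 -0.0497  0.0555]
top cornNL [0.4521 0.0628 0.0555]
top cornNR [ 0.5064 -0.138   0.0555]
top cornFL [0.5592 0.0937 0.0555]
yaw slot 0.24456605681435686 ticks 0.251690053051615 0.06970835092711254 0.05977663295403699
origin [ 0.5062 -0.0159  0.0555]
t0 [0.0202 0.0304]
t5 [ 0.0206 -0.0293]
sl [0.     0.0349]
sr [ 0.     -0.0349]
cornNL [-0.0335  0.0894]
cornNR [-0.0294 -0.1186]
cornFL [0.078  0.0935]
tab [ 0.5046 -0.0099  0.076 ] [-0.0001  0.0062]
rocker [[0.0217, -0.0668], [0.0213, -0.0979], [-0.0233, -0.0968], [-0.0235, -0.0671]]
side t0 [0.5208 0.0229 0.0555]
side t5 [ 0.5336 -0.0357  0.0555]
side sl [0.4971 0.0201 0.0555]
side sr [ 0.5143 -0.045   0.0555]
side cornNL [0.4501 0.0621 0.0555]
yaw slot 0.2588577484395739 ticks 0.2140350687926094 0.06732936325583949 0.059886118923835885
origin [ 0.5057 -0.0124  0.0555]
t0 [0.0237 0.0302]
t5 [ 0.021  -0.0296]
sl [-0.      0.0337]
sr [-0.     -0.0337]
cornNL [-0.0347  0.0863]
tab [ 0.5049 -0.0066  0.076 ] [0.0007 0.0058]
rocker [[-0.0248, -0.0705], [0.0202, -0.0703], [0.019, -0.1001], [-0.0253, -0.1007]]
```

The tab reads y = +6 mm in both views, which is travel 24 mm: the second click. That leaves one click to go. Next I'll compute the approach.

```bash
cat >> h.py <<'E'
from scipy.spatial.transform import Rotation as Ro
O=np.array([.506,-.0145]);YAW=.25
ex=np.array([np.cos(YAW),np.sin(YAW)]);ey=np.array([-ex[1],ex[0]])
def go(x,y,z):
    s=ctrl.get_obs();M=Ro.from_rotvec(s["tool_rot"]).as_matrix();p=np.array(s["tool_pos"])
    w=np.r_[O+x*ex+y*ey,z]
    a=np.arctan2(M[1,0],M[0,0]);b=np.arctan2(ey[1],ey[0])
    print("t",round(s["t"],2),"shift mm",(M.T@(w-p)*1e3).round(1),"turn",round((a-b+np.pi)%(2*np.pi)-np.pi,3),"at g",((p[:2]-O)@ex*1e3).round(1),((p[:2]-O)@ey*1e3).round(1),(p[2]*1e3).round(1),"tilt",M[:,2].round(3),"F",np.round(s["contact_force"],2), "q6",round(s["q"][5],2))
E
python3 -c "
from h import *
go(0,.04,.20)"
```

```text
t 0.8 shift mm [-447.3 -409.1   31.3] turn 0.92 at g -108.1 636.5 231.3 tilt [-0. -0. -1.] F [-0.47 -0.28  0.06] q6 -0.12
```

```bash
python3 -m creep '[[255,-30,-27,0,0.08],[255,-60,-55,0,0.16],[255,-90,-82,0,0.24],[255,-118,-108,0,0.32],[255,-146,-133,0,0.4],[255,-174,-159,0,0.48],[255,-202,-185,0,0.56],[255,-230,-210,0,0.64],[255,-258,-236,0,0.72],[255,-286,-262,0,0.80],[255,-314,-287,0,0.88],[255,-342,-313,0,0.92]]' 40; python3 -c "
from h import *
go(0,.04,.12)"
```

```text
t: 1.8
tool_pos: [0.4371, 0.1521, 0.2317]
tool_rot: [1.931, 2.477, 0.002]
contact_force: [1.3, 1.2, -0.0]
opening: 0.0002
t 1.8 shift mm [-138.4   25.9  111.7] turn -0.003 at g -25.6 178.5 231.7 tilt [ 0.001  0.    -1.   ] F [ 1.32  1.22 -0.01] q6 -0.07
```

```bash
python3 -m creep '[[255,-28,5,5,0],[255,-56,10,20,0],[255,-84,15,45,0],[255,-112,20,70,0],[255,-138,26,95,0],[255,-138,26,112,0],[255,-138,26,112,0],[255,-138,26,112,0]]'
python3 - <<'E'
from h import *
import cv2
go(0,.04,.062)
a=ctrl.get_image("top")[222:307,325:450];b=ctrl.get_image("side")[235:385,230:385]
a=cv2.resize(a,(588,400),interpolation=cv2.INTER_CUBIC);b=cv2.resize(b,(413,400),interpolation=cv2.INTER_CUBIC)
cv2.imwrite("pics/c2.png",cv2.resize(np.hstack([a,b])[:,:,::-1],(800,320)))
E
```

```text
t: 2.47
tool_pos: [0.4952, 0.0265, 0.1185]
tool_rot: [-1.926, -2.479, 0.002]
contact_force: [0.4, 0.3, 0.7]
opening: -0.0
t 2.47 shift mm [-2.5  0.5 56.5] turn -0.001 at g -0.3 42.4 118.5 tilt [-0.003  0.    -1.   ] F [0.41 0.33 0.75] q6 -0.35
```

View pics/c2.png

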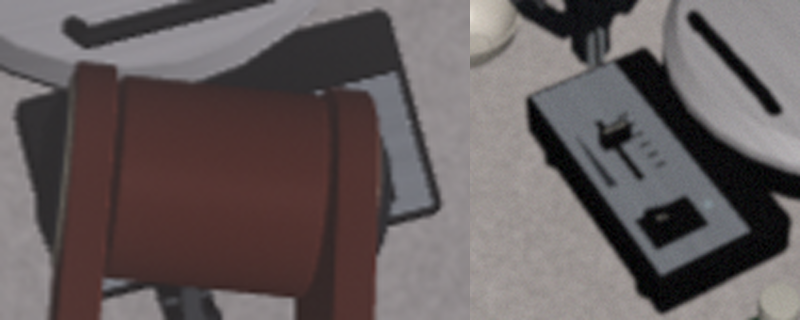

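The side view shows the closed fingertips at (597,60), left of the lever at (617,133), over the plate's left end, with the lever untouched. The arm blocks the top view. I'll go down beside the tab.

```bash
python3 -m creep '[[255,0,0,20,0],[255,0,0,40,0],[255,0,0,50,0],[255,0,0,55,0],[255,0,0,55,0],[255,0,0,55,0],[255,0,0,55,0]]';  python3 - <<'E'
from h import *
import cv2
go(0,.03,.063)
b=ctrl.get_image("side")[255:345,250:350]
cv2.imwrite("pics/c3.png",cv2.resize(b,(600,540),interpolation=cv2.INTER_CUBIC)[:,:,::-1])
E
```

```text
t: 3.15
tool_pos: [0.497, 0.0266, 0.0658]
tool_rot: [1.925, 2.48, 0.002]
contact_force: [-0.4, -0.3, -0.2]
opening: -0.0001
t 3.15 shift mm [-12.1  -1.5   2.8] turn 0.0 at g 1.5 42.1 65.8 tilt [ 0.003 -0.    -1.   ] F [-0.42 -0.26 -0.17] q6 -0.35
```

View pics/c3.png

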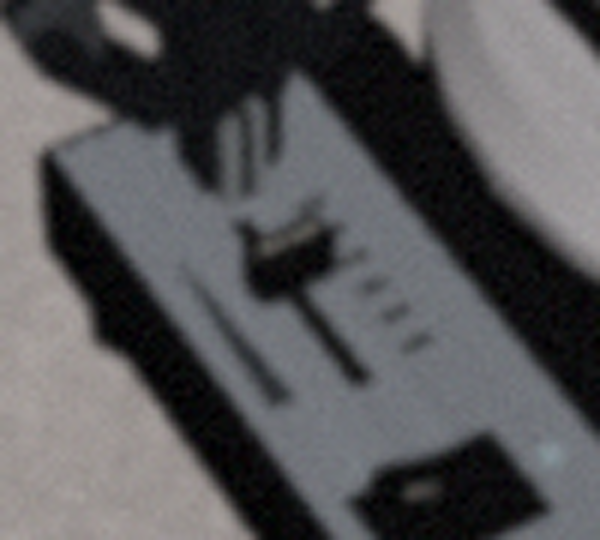

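The fingertips at (240,190) stand left of the tab at (290,260), with a gap between them and lined up with it. I'll creep to the right.

```bash
python3 -m creep '[[255,-4,0,2,0],[255,-8,0,2,0],[255,-12,0,2,0],[255,-14,0,2,0],[255,-14,0,2,0],[255,-14,0,2,0],[255,-14,0,2,0]]';  python3 -c "
from h import *
go(0,.023,.063)"; python3 -m creep '[[255,-1,0,0,0],[255,-2,0,0,0],[255,-3,0,0,0],[255,-3,0,0,0],[255,-3,0,0,0],[255,-3,0,0,0]]';  python3 -c "
from h import *
go(0,.023,.063)"
```

```text
t: 3.78
tool_pos: [0.4994, 0.0129, 0.0623]
tool_rot: [-1.927, -2.481, 0.0]
contact_force: [0.3, 0.1, 0.1]
opening: -0.0003
t 3.78 shift mm [-5.2 -0.4 -0.7] turn -0.0 at g 0.4 28.2 62.3 tilt [-0.  0. -1.] F [0.32 0.13 0.09] q6 -0.37
t: 4.28
tool_pos: [0.5001, 0.0101, 0.0623]
tool_rot: [-1.927, -2.481, 0.0]
contact_force: [0.4, -0.2, -0.1]
opening: -0.0001
t 4.28 shift mm [-2.3 -0.4 -0.7] turn -0.0 at g 0.4 25.3 62.3 tilt [-0.  0. -1.] F [ 0.41 -0.22 -0.13] q6 -0.38
```

```bash
for i in 1; do :; done
python3 -m creep '[[255,-1,0,0,0],[255,-1,0,0,0],[255,-1,0,0,0]]' | grep -E 'pos|force'
python3 -m creep '[[255,-1,0,0,0],[255,-1,0,0,0],[255,-1,0,0,0]]' | grep -E 'pos|force'
python3 -m creep '[[255,-1,0,0,0],[255,-1,0,0,0],[255,-1,0,0,0]]' | grep -E 'pos|force'
python3 -m creep '[[255,-1,0,0,0],[255,-1,0,0,0],[255,-1,0,0,0]]' | grep -E 'pos|force'
```

```text
tool_pos: [0.5004, 0.0091, 0.0623]
contact_force: [0.0, -0.1, -1.0]
tool_pos: [0.5007, 0.0081, 0.0623]
contact_force: [-0.3, 0.4, 0.2]
tool_pos: [0.5008, 0.0075, 0.0623]
contact_force: [-0.3, 2.9, 1.1]
tool_pos: [0.5009, 0.007, 0.0623]
contact_force: [-0.6, 4.1, 1.6]
```

Contact came where expected, with the TCP at about griddle y 23. I'll keep stepping and watch for the snap.

```bash
python3 -m creep '[[255,-1,0,0,0],[255,-1,0,0,0],[255,-1,0,0,0]]' | grep -E 'pos|force'
python3 -m creep '[[255,-1,0,0,0],[255,-1,0,0,0],[255,-1,0,0,0]]' | grep -E 'pos|force'
python3 -m creep '[[255,-1,0,0,0],[255,-1,0,0,0],[255,-1,0,0,0]]' | grep -E 'pos|force'
python3 -m creep '[[255,-1,0,0,0],[255,-1,0,0,0],[255,-1,0,0,0]]' | grep -E 'pos|force'
```

```text
tool_pos: [0.5012, 0.0058, 0.0623]
contact_force: [-1.2, 6.0, 2.4]
tool_pos: [0.5017, 0.004, 0.0623]
contact_force: [-0.4, 1.8, 0.6]
tool_pos: [0.502, 0.0028, 0.0623]
contact_force: [0.8, 0.6, -0.5]
tool_pos: [0.5022, 0.0019, 0.0623]
contact_force: [-0.3, 0.1, -0.3]
```

Run:
```python
from h import *
import cv2
go(0,.05,.063)
b=ctrl.get_image("side")[255:345,250:350]
cv2.imwrite("pics/c4.png",cv2.resize(b,(600,540),interpolation=cv2.INTER_CUBIC)[:,:,::-1])
```

```text
t 6.28 shift mm [33.2 -0.4 -0.7] turn -0.0 at g 0.4 16.8 62.3 tilt [ 0.    -0.001 -1.   ] F [-0.26  0.13 -0.26] q6 -0.39
```

View pics/c4.png

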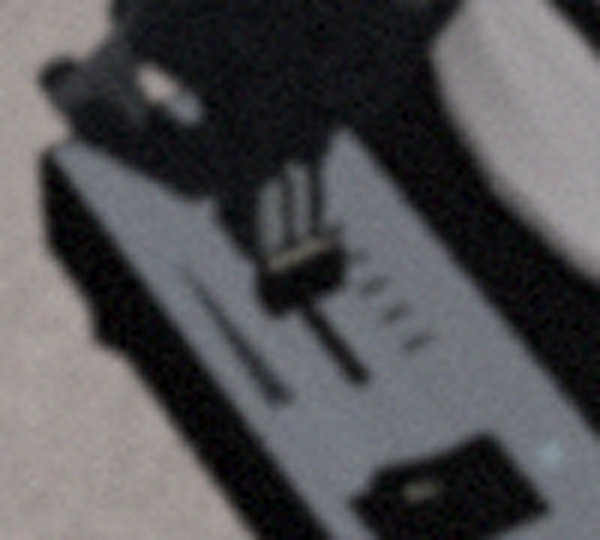

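The tab's line moved only from (290,238) to (300,255), about 7 mm, and it still sits against the fingers. So it is at the crest and hasn't snapped yet. I'll push a little further.

```bash
python3 -m creep '[[255,-1,0,0,0],[255,-1,0,0,0],[255,-1,0,0,0]]' | grep -E 'pos|force'
python3 -m creep '[[255,-1,0,0,0],[255,-1,0,0,0],[255,-1,0,0,0]]' | grep -E 'pos|force'
python3 - <<'E'
from h import *
import cv2
b=ctrl.get_image("side")[255:345,250:350]
cv2.imwrite("pics/c5.png",cv2.resize(b,(600,540),interpolation=cv2.INTER_CUBIC)[:,:,::-1])
E
```

```text
tool_pos: [0.5024, 0.0012, 0.0623]
contact_force: [-0.0, 0.3, 0.2]
tool_pos: [0.5027, 0.0003, 0.0623]
contact_force: [-0.1, 0.0, 0.3]
```

View pics/c5.png

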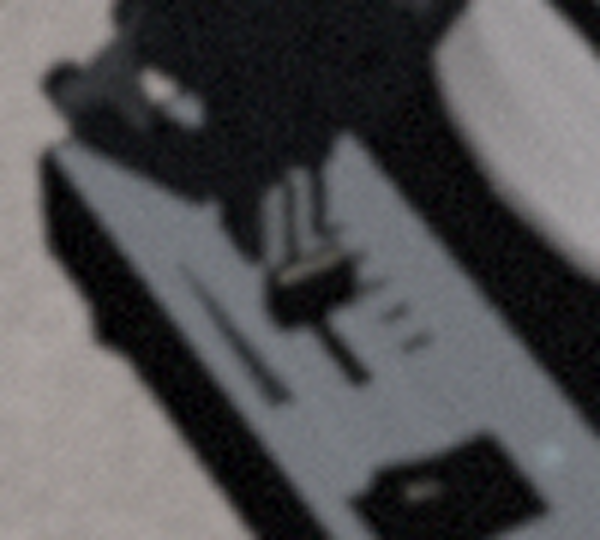

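The line is now at (310,268), 36 px from its start, which is about 12 mm, and it is ahead of the fingers. So it snapped in. I'll back off left, lift and move over towards the rocker, then measure the lever.

```bash
python3 -m creep '[[255,4,0,0,0],[255,8,0,0,0],[255,10,0,-15,0],[255,10,0,-35,0],[255,10,0,-55,0],[255,-10,-5,-60,0],[255,-40,-15,-60,0],[255,-70,-20,-60,0],[255,-98,-20,-60,0],[255,-98,-20,-60,0],[255,-98,-20,-60,0],[255,-98,-20,-60,0]]' | grep -E 'pos|force'
python3 - <<'E'
from h import *
import cv2
go(-.020,-.083,.075)
im=ctrl.get_image("side");b=im[255:385,250:385]
for d in ctrl.boxes_of("side","heat_lever")[:2]:print(d["rect"],d["conf"])
cv2.imwrite("pics/c6.png",cv2.resize(b,None,fx=4.5,fy=4.5,interpolation=cv2.INTER_CUBIC)[:,:,::-1])
E
```

```text
tool_pos: [0.5072, -0.0988, 0.122]
contact_force: [-0.5, 0.6, -0.4]
t 7.88 shift mm [-1.  -0.3 47. ] turn 0.0 at g -19.7 -82.0 122.0 tilt [-0.001  0.001 -1.   ] F [-0.49  0.62 -0.38] q6 -0.59
```

View pics/c6.png

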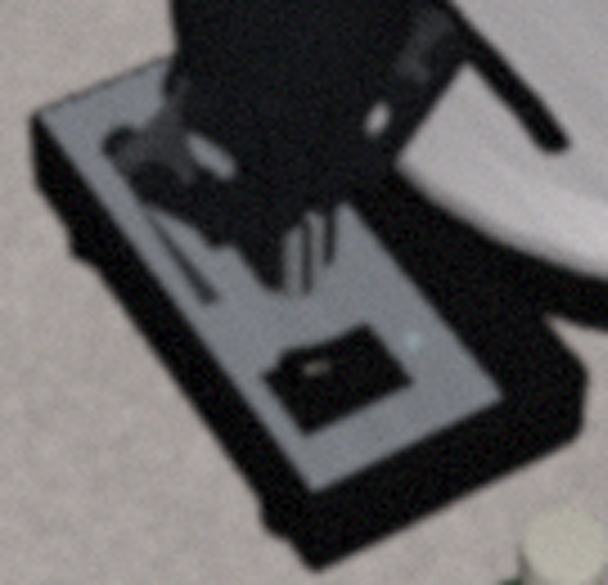

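The hand hides the lever. Before touching the rocker I'll step back to verify the lever.

```bash
python3 -m creep '[[255,-15,-25,-20,0],[255,-30,-50,-40,0],[255,-45,-75,-60,0],[255,-60,-100,-80,0],[255,-60,-110,-90,0],[255,-60,-110,-90,0],[255,-60,-110,-90,0]]' | grep -E 'pos|force'
python3 - <<'E'
from h import *
import cv2
go(-.020,-.083,.075)
i0=ctrl.get_image("side");i1=ctrl.get_image("top")
for c in("side","top"):
  for d in ctrl.boxes_of(c,"heat_lever")[:2]:print(c,d["rect"],d["conf"])
b=cv2.resize(i0[255:385,250:385],None,fx=4.5,fy=4.5,interpolation=cv2.INTER_CUBIC)[:440,:400]
a=cv2.resize(i1[255:300,345:405],None,fx=6.4,fy=6.4,interpolation=cv2.INTER_CUBIC)
o=np.zeros((440,400+a.shape[1],3),np.uint8);o[:,:400]=b;o[:a.shape[0],400:]=a
cv2.imwrite("pics/c7.png",o[:,:,::-1])
E
```

```text
tool_pos: [0.416, -0.1844, 0.2128]
contact_force: [-1.2, 0.3, -1.0]
t 8.57 shift mm [ 59.4 109.  137.9] turn 0.0 at g -129.2 -142.3 212.8 tilt [ 0.002 -0.001 -1.   ] F [-1.21  0.25 -0.98] q6 -0.83
side [296.7, 299.8, 15.6, 9.9] 0.44
top [380.0, 270.8, 10.0, 11.0] 0.56
```

View pics/c7.png

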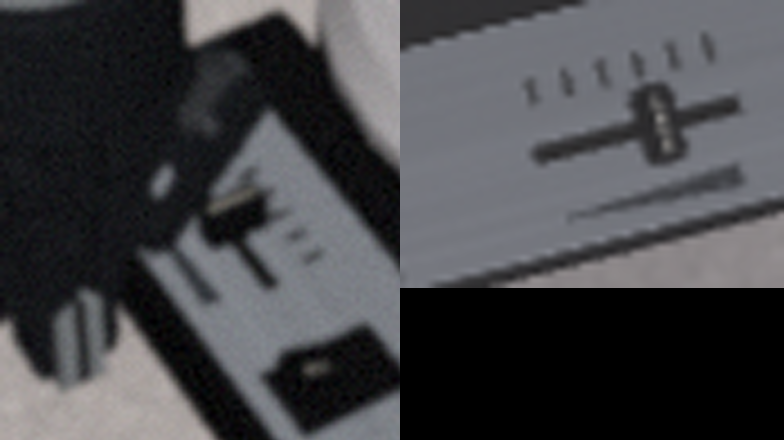

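In the top crop the tab's line is now at 661 with the first tick at 532, an offset of 129. Before it was 94, so it moved 35 px, exactly one tick: the lever is at the third click. Next is the rocker.

```bash
python3 -m creep '[[255,20,30,20,0],[255,40,60,40,0],[255,59,90,60,0],[255,59,109,80,0],[255,59,109,100,0],[255,59,109,120,0],[255,59,109,134,0],[255,59,109,134,0],[255,59,109,134,0],[255,59,109,134,0]]' | grep -E 'pos|force'
python3 -c "
from h import *
go(-.020,-.083,.065)"
python3 -m creep '[[255,0,0,2,0],[255,0,0,4,0],[255,0,0,6,0],[255,0,0,6,0],[255,0,0,6,0]]' | grep -E 'pos|force'
python3 -m creep '[[255,0,0,1,0],[255,0,0,2,0],[255,0,0,2,0],[255,0,0,2,0]]' | grep -E 'pos|force'
python3 -m creep '[[255,0,0,1,0],[255,0,0,2,0],[255,0,0,2,0],[255,0,0,2,0]]' | grep -E 'pos|force'
```

```text
tool_pos: [0.5073, -0.1005, 0.0788]
contact_force: [-0.1, 0.2, 0.0]
t 9.6 shift mm [ 0.7  0.  13.8] turn 0.001 at g -20.1 -83.7 78.8 tilt [ 0. -0. -1.] F [-0.13  0.16  0.04] q6 -0.59
tool_pos: [0.5068, -0.1008, 0.0724]
contact_force: [-0.2, 0.0, 0.1]
tool_pos: [0.5068, -0.1009, 0.0704]
contact_force: [0.2, -0.2, 0.7]
tool_pos: [0.5067, -0.1007, 0.0682]
contact_force: [0.2, -0.6, 1.5]
```

```bash
python3 -m creep '[[255,0,0,1,0],[255,0,0,2,0],[255,0,0,2,0],[255,0,0,2,0]]' | grep -E 'pos|force'
python3 -m creep '[[255,0,0,1,0],[255,0,0,2,0],[255,0,0,2,0],[255,0,0,2,0]]' | grep -E 'pos|force'
python3 -m creep '[[255,0,0,0.5,0],[255,0,0,1,0],[255,0,0,1,0],[255,0,0,1,0]]' | grep -E 'pos|force'
```

```text
tool_pos: [0.5068, -0.1006, 0.0661]
contact_force: [0.2, 0.2, 0.8]
tool_pos: [0.5068, -0.1006, 0.0641]
contact_force: [0.1, 0.5, 1.0]
tool_pos: [0.5069, -0.1007, 0.064]
contact_force: [-2.3, -0.2, 5.4]
```

```bash
python3 -m creep '[[255,0,0,0.5,0],[255,0,0,1,0],[255,0,0,1,0],[255,0,0,1,0]]' | grep -E 'pos|force'
python3 -m creep '[[255,0,0,0.5,0],[255,0,0,0.5,0],[255,0,0,0.5,0],[255,0,0,0.5,0]]' | grep -E 'pos|force'
```

```text
tool_pos: [0.507, -0.1007, 0.0639]
contact_force: [-4.7, 0.9, 10.7]
tool_pos: [0.5071, -0.1007, 0.0638]
contact_force: [-6.5, 1.4, 13.6]
```

The rocker sits firmly on its stop at z 64 mm with 13.6 N. I'll retreat and check everything.

```bash
python3 -m creep '[[255,0,0,-6,0],[255,0,0,-20,0],[255,0,0,-50,0],[255,-15,-25,-75,0],[255,-30,-50,-95,0],[255,-45,-75,-115,0],[255,-60,-100,-135,0],[255,-60,-110,-150,0],[255,-60,-110,-150,0],[255,-60,-110,-150,0],[255,-60,-110,-150,0]]' | grep -E 't:|pos|force'
python3 - <<'E'
from h import *
import cv2
i0=ctrl.get_image("side");i1=ctrl.get_image("top")
t0=cv2.imread("pics/top0.png")[:,:,::-1]
d=np.abs(i1.astype(int)-t0).max(2)>40
for n,(l,t,w,h) in dict(bowl=(260,292,55,54),bottle=(466,235,50,38),turner=(200,242,42,140),lid=(281,100,148,120)).items():print(n,d[t:t+h,l:l+w].sum())
b=cv2.resize(i0[255:385,250:385],None,fx=4.2,fy=4.2,interpolation=cv2.INTER_CUBIC)[:440,:400]
a=cv2.resize(i1[245:300,345:440],None,fx=4.2,fy=4.2,interpolation=cv2.INTER_CUBIC)
o=np.zeros((440,400+a.shape[1],3),np.uint8);o[:,:400]=b[:,:400];o[:a.shape[0],400:]=a
cv2.imwrite("pics/c8.png",o[:,:,::-1])
E
```

```text
t: 13.27
tool_pos: [0.4151, -0.1855, 0.2106]
tool_rot: [-1.926, -2.48, -0.0]
contact_force: [0.1, -0.2, -0.0]
bowl 0
bottle 0
turner 0
lid 0
```

View pics/c8.png

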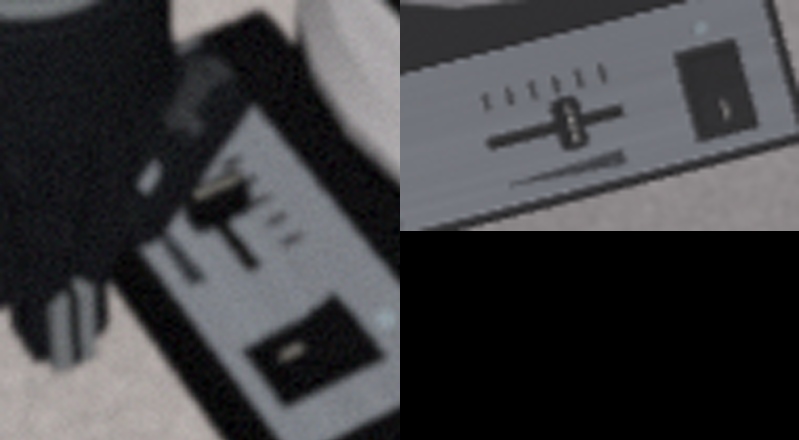

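The lever's line at (572,122) is under the fourth tick, still the third click. The rocker's near half is now flat at (310,352), where it stood proud before, and nothing else has changed.

```bash
python3 -c "
from station import ctrl
print(ctrl.finish_job())"
```

```text
the job is handed in; nothing more can be done
None
```

The griddle is set to heat: the lever is at the third click and the power rocker is fully on. I handed the job in at about 13.4 s of the 61 s allowed.

- **Lever:** it started at the second click, with the tab at +6 mm in both cameras. I pushed its left face in small steps until it snapped over. It needed up to about 6 N, falling to about zero at the crest. The top view then showed it moved by exactly one tick, and again at the end. The stepping never took it past the third click.
- **Rocker:** I pressed the near half down until it stopped at 64 mm, holding 13.6 N against the stop. The final side view shows the near half lying flat. The force before the stop read only about 1 N, below the stated 2 to 5 N, but the stop height and the picture agree that it is on.
- **Everything else:** comparing the top view before and after showed no change at the bowl, bottle, turner or lid. The robot ended clear of everything, with almost no force reading.

No check failed. When the force first dropped to zero the lever was still at the crest, not clicked in. A picture showed that, and 2 mm more of pushing brought the snap.

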